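# Free a part from a left-hand-thread clamp fixture

### The arm

A 6-joint arm with a two-finger parallel gripper is mounted at the origin on the work surface. World frame = base frame: x ahead of the robot, y to its left, z up, the work surface at z = 0. Lengths are in m, angles in rad, forces in N, time in s.
With the tool pointing down it reaches from about 0.35 to 0.725 m from the base axis. Payload 4.3 kg.
Tool frame: the origin (TCP) lies midway between the tips of the shut fingers; the grasp point (between the pads) lies 19 mm behind it (r.grasp_offset is the distance from the TCP to the grasp point, in m); z points along the fingers, y is the line along which they close (so a half turn about z gives the same grasp; the last joint's range is limited). The gripper opens to 85 mm and grips with 20 to 120 N. Pads are 22 mm wide; open, the fingers measure 114 mm over their backs; the gripper's body (76 mm by 85 mm) begins 54 mm behind the grasp point. The pads swing forward as they close: fully open they stand 13 mm farther back than shut.
Start: joints at [-1.235, 0.377, 0.081, 1.274, 0, 1.46], TCP at [0.248, -0.519, 0.193] pointing down, gripper open.
Joint ranges: [-2.72, 2.72], [-0.84, 1.66], [-1.02, 1.22], [-1.77, 2.12], [-1.37, 1.28], [-3.14, 3.14]. Speed limits (rad/s): [2.57, 2.57, 3.14, 3.14, 3.14, 3.14].

### API

Orientations are given as a unit quaternion [w, x, y, z].
In Python, from cell import r, eyes, models gives the robot as it stands.
- The arm moves only by the tool step_arm, never from a script. Its argument "motion" is a list of rows, each a list of 5 numbers: the shift along the tool's x, y, z in units of 600 mm (1.0 is 600 mm), then the turn about the tool's z in units of 5 degrees (1.0 is 5 degrees), then the closure in counts, from 0 (fully open) to 255 (shut). A call has 1 to 20 rows; each row shifts and turns the commanded pose from where the row before left it, along the tool's axes as they then stand; what a row does not reach is not made up. A row lasts 1/12 s, in which the tool goes at most 41.7 mm and 7.16 degrees, less where a joint would pass 70% of its speed; a pose out of reach is approached as far as the arm can. A call with a number of a shift or a turn outside -1 to 1 is refused whole. A call with a gripper value outside its range is refused whole. The fingers move at their own pace and stop on an object; the grip force is fixed at half the most. Time passes only in rows, so rows that do not move let the fingers close. It gives the time, the measured TCP pose, the force, the opening and the grip force at its end, in the units of the state.
- r.read_state(): the state, without advancing time (a new reading comes with each control period).
- eyes.capture(name): name is "side" or "top"; returns the picture (420x560x3 uint8, red, green, blue); there is no depth.
- eyes.camera_info(name): a dict with "camera_matrix" (3x3 intrinsics, pixels), "xyz" and "attitude" of the camera in the world. Camera axes: x right, y up, looking along -z (the intrinsics and any distortion apply to the point x, -y, -z); pixel columns grow to the right and rows downward; lengths in m; the calibration is good to about 2 mm. A picture is of the moment at which its call begins. camera_info takes no time and is no camera call.
- r.job_done(): hands the job in; it is judged then, once.
Trained networks look in the newest picture that a camera, given by its name, has taken for a name from the list of things; names that differ only in an ending like _2 or _b are one class to them, and where a whole thing is asked for, a point or a joint stands for the part that bears it (a point fixed in the world has none). Each returns a list of dicts, best first, with "conf" (0 to 1); they miss things now and then, are a little off and sometimes report something else, mostly with a low value. They report only what shows in the picture. A call takes as long as a camera call. They do not tell look-alikes from the thing itself.
- models.boxes_of(target, camera): "bbox" ([left, top, right, bottom] in pixels, round what is visible of it).
- models.mark_of(target, camera): "uv" ([column, row] in pixels: a listed point, or the origin of a listed thing).
The state is a dict: "time": time; "joint_positions": joint angles; "joint_velocities": joint speeds; "joint_efforts": joint torques, N m; "tool_pos": TCP position; "ee_rot": TCP orientation; "force": force on the tool from outside, world axes, zero at the start; "ft_torque": the same for the moment, N m; "grip_width": finger opening in m; "gripper_force": force on a finger pad.
Only numpy, scipy, OpenCV 4.12 (cv2) and the standard library are available. Lean on these libraries where they do the work, as an engineer would, in place of code of your own. Each camera call takes 0.05 s, during which the arm holds its last target. There are 200 camera calls.

### The job

Loosen the fixture's left-hand-threaded clamp knob by turning it clockwise until you feel it come up firmly against its stop, without wrenching it against either stop. Then take the stepped steel part out from under the strap and set it down upright on the floor of the empty tray, keeping hold of it until it is down, and leave the knob backed off and the loose tools and bush where they are.

Things in the scene. Friction and masses are not known exactly. Their poses are not given: they have to be found in the camera images.
- fixture: Aluminium clamp fixture fixed to the bench: plate 110 (x) by 250 (y) by 30 mm high. Origin: centre of its underside, z up. A dark steel strap, 32 mm wide, 13.5 thick, its underside 44.5 mm above the bench when tight, runs over it along y from y = -45 mm (the nose, over the part's tongue) to y = +110 mm. It rises with the knob, which stands on it at x = 0, y = +45 mm.
- nest (a point): Centre of the place in the fixture where the part's grip block sits, on the plate, 30 mm above the bench; axes as the fixture's. Steel lips 3.5 mm high bound the nest, with about 1.5 mm play: behind the block's -y end, at the +y end of the tongue and along the tongue's sides. The block's +x and -x sides are open for fingers.
- knob: Black T-shaped clamp knob, left-hand thread, vertical axis: an upright flat bar 46 mm long (its own x), 14 wide (its y), 36 high on a hub 26 mm across. Origin on the axis at the hub's underside; the bar spans 8 to 44 mm above it; z up. 68.5 mm above the bench when tight. Clockwise from above loosens. Needs about 0.12 N m plus drag along its axis; stays where left.
- knob_grip (a point): On the knob's axis, 30 mm above its origin: a good height to grip the bar. Clockwise turning left before the stop: 2.2 to 3.2 rad; it cannot be seen (the bar's yaw is arbitrary) and must be felt, over several grasps. The knob and strap rise 1.9 mm per rad as it is turned, 6 mm from tight to the stop; it may start up to 1.9 mm above tight.
- collar: Steel collar (40 mm across, 10 thick) under the knob, fast on the thread; origin on the axis at its underside, z up, x along the knob's bar when at rest (a notch marks it). The knob sits on it through a springy bush (2 N m per rad), so turning under load twists knob against collar; it springs back when let go. The thread stops hard at both ends of its travel.
- bar_end (a point): On top of the knob's bar, 20 mm from the axis along the knob's +x, which lies over the collar's notch when no load is on. Firmly on the stop: knob twisted against the collar by 0.12 rad or more (0.25 N m). Wrenched: over 0.45 rad (0.9 N m), either way.
- part: Stepped steel part, 0.3 to 0.46 kg: a grip block 30 (x) by 40 (y) by 34 mm high, and a flat tongue 30 wide, 13.5 high, from its +y face out to 45 mm from the origin. Origin: centre of the block's underside, z up. Starts in the nest, axes along the fixture's; the strap's nose covers the last 19 mm of the tongue, 0.5 mm above it when tight, 6.5 mm above it at the loosened stop.
- part_grip (a point): On the part's axis, 22 mm above its underside: where to grip the block, across its x (30 mm). To take it out of the nest: lift it about 5 mm (over the 3.5 mm lips, still under the nose), draw it 25 mm or more towards the fixture's -y, then lift it away.
- tray: Empty open grey tray on the bench, 165 mm (x) by 185 mm (y) outside, 35 mm high, walls and floor 5 mm thick. Origin: centre of its underside, z up. It and a closed black case of like size change places.
- wrench: Bystander: loose steel wrench 160 mm long lying beside the fixture on the robot's side; leave it alone.
- bush: Bystander: loose brass bush 38 mm across, 22 mm high, standing beside the fixture on the far side; leave it alone.
- screwdriver: Bystander: loose screwdriver lying to the right of the fixture; leave it alone.
Not all that is in view belongs to the job. Leave any purple look-alike of the part alone. Leave any brown or red look-alike of the tray alone.

How it is judged:
On the way, in this order (a step that is already met when the one before it is completed fails the run):
1. the knob is turned clockwise until it bears firmly on its loosening stop (knob twisted clockwise against its collar by 0.12 rad or more, and at least 5.5 mm above its tight height) (y of bar_end in the frame of collar below -0.0024 m and z of knob in the frame of fixture above 0.074 m), for 0.1 s.
2. the part is drawn out from under the strap's nose, the knob still backed off (y of part in the frame of fixture below -0.092 m and z of knob in the frame of fixture above 0.073 m), for 0.1 s.
3. the part is carried down into the tray in the fingers, to within 7 mm of its floor (x of part in the frame of tray between -0.065 and 0.065 m and y of part in the frame of tray between -0.075 and 0.075 m and z of part in the frame of tray below 0.012 m and contact force between the fingers and part above 0.5 N), for 0.1 s.
At the end, for the whole second after the job is handed in: The part stands upright (within 0.12 rad) and at rest on the floor of the tray (its origin within 65 mm in x and 75 mm in y of the tray's centre), let go, and the knob is still backed off (at least 4.5 mm above its tight height) (x of part in the frame of tray between -0.065 and 0.065 m and y of part in the frame of tray between -0.075 and 0.075 m and z of part in the frame of tray below 0.012 m and angle between part's own z axis and vertical below 0.12 rad and linear speed of part below 0.02 m/s and z of knob in the frame of fixture above 0.073 m and contact force between the fingers and part below 0.1 N); the robot touches nothing.
It fails at once if the knob is wrenched against a stop (knob twisted against its collar by more than 0.45 rad either way) (y of bar_end in the frame of collar below -0.0087 m or y of bar_end in the frame of collar above 0.0087 m).
It fails at once if a loose bystander (wrench, bush, screwdriver) is moved more than 20 mm (distance of any of wrench, bush, screwdriver from where it was at the start of the episode above 0.02 m).
It also fails if it takes over 69 s, if anything falls off the work surface, if the arm or the gripper's body presses on something with over 40 N, if the wrist force passes 120 N, or if a joint passes its speed limit or range.

## Working session

There is one attempt and no reset: what is moved stays moved. The work goes in short steps, Python scripts to look and compute and a tool call to move; the robot and the scene stay as the last step left them, time stands still between calls to the robot, and variables do not carry over. Pictures are saved under pics/ and viewed, at most 12 in all, crops included, and the job is handed in when it is done.

Besides the shell and the picture viewer there is one more tool, called after "Call:" by a JSON object that holds its "method" and its "body", one argument or row to a line. step_arm: Moves the arm, as the interface text tells. Shifts and turns lie within -1 to 1; 1 stands for 600 mm of shift or 5 degrees of turn. Its arguments: {"type":"object","properties":{"motion":{"type":"array","items":{"type":"array","items":{"type":"number"}}}},"required":["motion"]}

```bash
mkdir -p pics; ls; python3 - <<'E'
from cell import r,eyes,models
import cv2,json
for c in ("top","side"):
    im=eyes.capture(c); cv2.imwrite(f"pics/{c}0.png",im[:,:,::-1])
    print(c,eyes.camera_info(c))
    for t in ("fixture","nest","knob","knob_grip","bar_end","collar","part","part_grip","tray","wrench","bush","screwdriver"):
        try: print(t,[(round(d['conf'],2),[round(float(v)) if 0 else round(float(v),1) for v in d['uv']]) for d in models.mark_of(t,c)][:3])
        except Exception as e: print(t,e)
s=r.read_state(); print(s)
E
```

```text
pics
top {'camera_matrix': array([[530.17440733,   0.        , 281.79039785],
       [  0.        , 530.17440733, 210.8006555 ],
       [  0.        ,   0.        ,   1.        ]]), 'xyz': array([ 0.37330956, -0.06547352,  1.40989531]), 'attitude': array([ 0.70861598,  0.00720423, -0.01259473, -0.70544515])}
fixture [(0.93, [286.5, 145.4]), (0.51, [273.4, 172.5])]
nest [(0.69, [310.4, 150.8]), (0.64, [269.6, 133.6])]
knob [(0.55, [268.1, 135.3])]
knob_grip [(0.72, [268.3, 127.7]), (0.61, [269.3, 134.9]), (0.31, [159.1, 213.3])]
bar_end [(0.51, [272.3, 134.0]), (0.37, [313.0, 146.5])]
collar [(0.55, [265.7, 134.1])]
part [(0.8, [329.5, 200.8]), (0.71, [365.5, 158.5]), (0.68, [308.4, 149.9])]
part_grip [(0.74, [324.6, 201.7]), (0.72, [310.9, 146.1]), (0.71, [369.6, 154.9])]
tray [(0.84, [362.3, 272.1]), (0.75, [161.7, 213.7]), (0.61, [139.8, 305.3])]
wrench [(0.95, [276.8, 175.4])]
bush [(0.54, [284.7, 97.4])]
screwdriver [(0.92, [422.2, 203.9])]
side {'camera_matrix': array([[469.98712501,   0.        , 283.83220188],
       [  0.        , 469.98712501, 208.00264153],
       [  0.    
[... 779 characters left out ...]
int_positions': array([-1.23529646e+00,  3.77284904e-01,  8.10150031e-02,  1.27442038e+00,
       -2.28206363e-06,  1.46050193e+00]), 'joint_velocities': array([ 0.00013338,  0.00080159,  0.00024841,  0.00098943, -0.00068743,
       -0.00099932]), 'joint_efforts': array([ 1.36339158e-04, -4.63518870e+01,  2.70155239e+01,  4.39639907e-04,
       -1.49217099e-04,  5.44132547e-06]), 'tool_pos': array([ 0.24794602, -0.51883783,  0.19254382]), 'ee_rot': array([5.28143773e-05, 9.75261113e-01, 2.21056007e-01, 4.82400263e-06]), 'force': array([-0.06210076, -0.30277254,  0.00464467]), 'ft_torque': array([ 0.00524557,  0.0400129 , -0.06981856]), 'gripper_force': 0.0, 'grip_width': 0.08558637123779289}
```

View pics/top0.png

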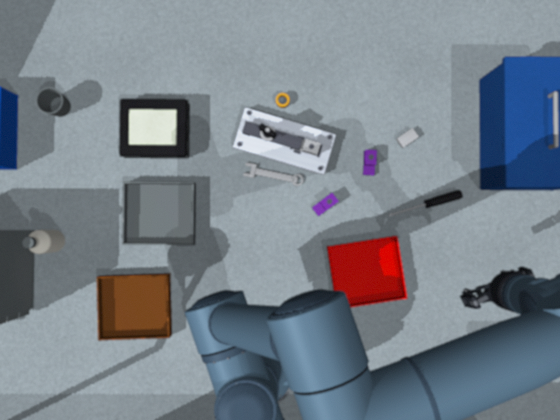

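```bash
python3 - <<'E'
import cv2
a=cv2.imread("pics/top0.png")[75:225,220:395]; cv2.imwrite("pics/top0c.png",cv2.resize(a,None,fx=4,fy=4,interpolation=cv2.INTER_CUBIC)[:600,:800])
a=cv2.imread("pics/side0.png")[140:260,170:330]; cv2.imwrite("pics/side0c.png",cv2.resize(a,None,fx=5,fy=5,interpolation=cv2.INTER_CUBIC)[:600,:800])
E
```

```text
(no output)
```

View pics/top0c.png

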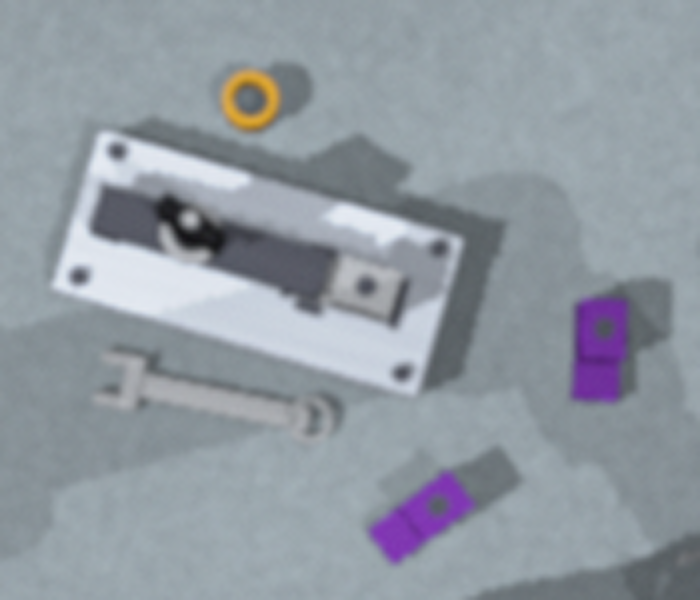

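View pics/side0c.png

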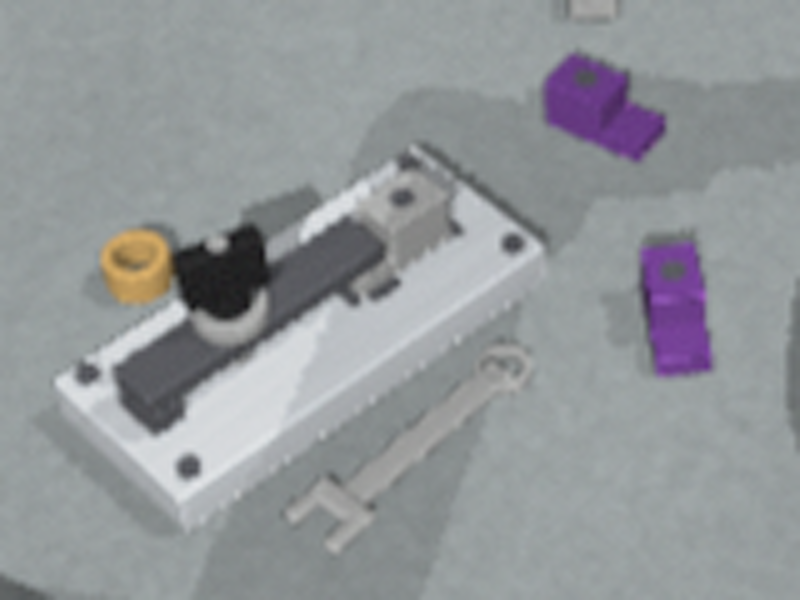

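The target part is the grey steel one in the nest, with its block at about (311,147) in the top view. The two purple ones at (325,204) and (370,162) are look-alikes. The empty grey tray is at (160,213). The brown one (135,306) and red one (367,270) are look-alikes, and the case is at (155,128). The bush is at (283,100), the wrench at (275,173), and the knob at about (267,130) with its bar running diagonally.

```bash
cat > h.py <<'E'
import numpy as np,cv2,json
from scipy.spatial.transform import Rotation as R
def q(a): return R.from_quat([a[1],a[2],a[3],a[0]])
def rz(a): return np.array([[np.cos(a),-np.sin(a),0],[np.sin(a),np.cos(a),0],[0,0,1]])
def proj(ci,P):
    p=(np.atleast_2d(P)-ci['xyz'])@q(ci['attitude']).as_matrix(); p=p*[1,-1,-1]
    u=p@ci['camera_matrix'].T; return u[:,:2]/u[:,2:]
def ray(ci,uv,z):
    uv=np.atleast_2d(uv).astype(float); d=np.c_[uv,np.ones(len(uv))]@np.linalg.inv(ci['camera_matrix']).T*[1,-1,-1]
    d=d@q(ci['attitude']).as_matrix().T
    return ci['xyz']+d*((z-ci['xyz'][2])/d[:,2])[:,None]
def hull(ci,P,shape=(420,560),S=4):
    m=np.zeros((shape[0]*S,shape[1]*S),np.uint8)
    cv2.fillConvexPoly(m,cv2.convexHull(((proj(ci,P)+.5)*S).astype(np.int32)),1)
    return cv2.resize(m.astype(np.float32),(shape[1],shape[0]),interpolation=cv2.INTER_AREA)
def box(x0,x1,y0,y1,z0,z1): return np.array([[x,y,z] for x in(x0,x1) for y in(y0,y1) for z in(z0,z1)])
E
python3 - <<'E'
from h import *
from cell import eyes
from scipy.optimize import minimize
T,S=eyes.camera_info("top"),eyes.camera_info("side")
def rigid(P,M):
    cP,cM=P.mean(0),M.mean(0);A=(P-cP);B=(M-cM)
    th=np.arctan2((B[:,0]*A[:,1]-B[:,1]*A[:,0]).sum(),(A*B).sum()); c=cP-rz(th)[:2,:2]@cM
    return c,th,np.linalg.norm(A-B@rz(th)[:2,:2].T,axis=1)
px=lambda L,s,o:(np.array(L)+.5)/s-.5+o
# corners order: left-top(+x,+y), right-top(+x,-y), right-bot, left-bot
M=np.array([[.055,.125],[.055,-.125],[-.055,-.125],[-.055,.125]])
print("fix top",rigid(ray(T,px([[100,130],[462,240],[416,395],[52,288]],4,[220,75]),.03)[:,:2],M))
print("fix side 3pts",rigid(ray(S,px([[58,382],[413,146],[545,245],[188,503]],5,[170,140]),.03)[:,:2],M))
# tray rim at z .035
t=cv2.imread("pics/top0.png")
g=cv2.imread("pics/side0.png")
print("tray",rigid(ray(T,np.array([[124,183],[194.5,181.5],[195.5,243],[125,244]]),.035)[:,:2],np.array([[.0825,.0925],[.0825,-.0925],[-.0825,-.0925],[-.0825,.0925]])))
for n,i,c,b in(("top",t,T,(250,115,290,145)),("side",g,S,(195,175,235,220))):
    m=(i.max(2)<35); mm=np.zeros_like(m);mm[b[1]:b[3],b[0]:b[2]]=m[b[1]:b[3],b[0]:b[2]]
    ys,xs=np.nonzero(mm); print(n,len(xs),xs.mean(),ys.mean()); 
E
```

```text
fix top (array([ 0.5960406 , -0.08088947]), np.float64(-0.2860918257802522), array([0.00150888, 0.00232103, 0.0023    , 0.00143732]))
fix side 3pts (array([ 0.59524478, -0.08130257]), np.float64(-0.27160018134987607), array([0.00211606, 0.00127745, 0.0021628 , 0.00104422]))
tray (array([0.40514577, 0.24009012]), np.float64(0.024415944766964435), array([0.00348111, 0.00330389, 0.00291067, 0.00409541]))
top 30 268.8333333333333 133.06666666666666
side 74 214.90540540540542 195.52702702702703
```

```bash
python3 - <<'E'
from h import *
from cell import eyes
T,S=eyes.camera_info("top"),eyes.camera_info("side")
F=np.array([.5956,-.0811]);th=-.279
K=F+rz(th)[:2,:2]@[0,.045];N=F+rz(th)[:2,:2]@[0,-.071]
print("knob",K,"nest",N)
for z in(.030,.052):print(z,proj(T,[*N,z]),proj(S,[*N,z]))
print("block top T/S",proj(T,[*N,.064]),proj(S,[*N,.064]),"knob top",proj(T,[*K,.113]),proj(S,[*K,.113]))
obs=[]
for n,c in(("top",T),("side",S)):
    i=cv2.imread(f"pics/{n}0.png").astype(np.float32).max(2)
    obs.append((i,c))
a0=[]
for dx in np.arange(-.006,.0061,.002):
  for dy in np.arange(-.006,.0061,.002):
    for yaw in np.radians(np.arange(0,180,4)):
      P=box(-.023,.023,-.007,.007,.0775,.1135)@rz(yaw).T+[K[0]+dx,K[1]+dy,0]
      sc=0
      for i,c in obs:
        m=hull(c,P)[90:230,180:300]; im=i[90:230,180:300]
        ring=cv2.dilate(m,np.ones((5,5)))-m
        dark=np.clip((60-im)/40,0,1)
        sc+=(m*dark).sum()/m.sum()-(ring*dark).sum()/ring.sum()
      a0.append((sc,dx,dy,np.degrees(yaw)))
a0.sort(reverse=True)
for a in a0[:8]:print(np.round(a,3))
E
```

```text
knob [ 0.60799275 -0.03784009] nest [ 0.57604699 -0.14935452]
0.03 [[310.16587783 148.17980386]] [[251.05037734 188.38355769]]
0.052 [[310.68921167 146.93062188]] [[250.48925799 182.75133807]]
block top T/S [[310.98184397 146.23211748]] [[250.1769374  179.61642894]] knob top [[266.90639559 130.04479695]] [[213.59991105 189.29265206]]
[7.04e-01 0.00e+00 2.00e-03 5.60e+01]
[ 7.e-01 -2.e-03  0.e+00  6.e+01]
[ 0.699  0.     0.    56.   ]
[6.96e-01 0.00e+00 2.00e-03 6.00e+01]
[ 6.96e-01 -2.00e-03  0.00e+00  5.60e+01]
[ 0.694  0.     0.    52.   ]
[ 0.692  0.     0.    60.   ]
[6.91e-01 0.00e+00 2.00e-03 5.20e+01]
```

Call:
{"method": "step_arm", "body": {
  "motion": [
    [0.0443,-0.0232,0,0,0],
    [0.0443,-0.0232,0,0,0],
    [0.0443,-0.0232,0,0,0],
    [0.0443,-0.0232,0,0,0],
    [0.0443,-0.0232,0,0,0],
    [0.0443,-0.0232,0,0,0],
    [0.0443,-0.0232,0,0,0],
    [0.0443,-0.0232,0,0,0],
    [0.0443,-0.0232,0,0,0],
    [0.0443,-0.0232,0,0,0],
    [0.0443,-0.0232,0,0,0],
    [0.0443,-0.0232,0,0,0],
    [0.0443,-0.0232,0,0,0],
    [0.0443,-0.0232,0,0,0],
    [0.0443,-0.0232,0,0,0],
    [0.0443,-0.0232,0,0,0],
    [0.0443,-0.0232,0,0,0],
    [0.0443,-0.0232,0,0,0],
    [0.0443,-0.0232,0,0,0],
    [0.0443,-0.0232,0,0,0]
  ]
}}

```text
time: 2.97
tool_pos: [0.6083, -0.0371, 0.1925]
ee_rot: [0.0, 0.975, 0.221, 0.0]
force: [0.0, -0.2, 0.5]
grip_width: 0.0855
gripper_force: 0.0
```

Call:
{"method": "step_arm", "body": {
  "motion": [
    [0,0,0,-1,0],
    [0,0,0,-1,0],
    [0,0,0,-1,0],
    [0,0,0,-1,0],
    [0,0,0,-1,0],
    [0,0,0,-1,0],
    [0,0,0,-1,0],
    [0,0,0,-1,0],
    [0,0,0,-1,0],
    [0,0,0,-1,0],
    [0,0,0,-1,0],
    [0,0,0,-1,0],
    [0,0,0,-1,0],
    [0,0,0,-1,0],
    [0,0,0,-1,0],
    [0,0,0,-1,0],
    [0,0,0,-1,0],
    [0,0,0,-1,0],
    [0,0,0,-1,0],
    [0,0,0,-1,0]
  ]
}}

```text
time: 4.63
tool_pos: [0.6076, -0.0385, 0.1925]
ee_rot: [0.0, 0.456, 0.89, -0.0]
force: [0.1, -0.0, 0.3]
grip_width: 0.0854
gripper_force: 0.0
```

Call:
{"method": "step_arm", "body": {
  "motion": [
    [0,0,0,-1,0],
    [0,0,0,-1,0],
    [0,0,0,-1,0],
    [0,0,0,-1,0],
    [0,0,0,-1,0],
    [0,0,0,-1,0],
    [0,0,0,-1,0],
    [0,0,0,-1,0],
    [0,0,0,-1,0],
    [0,0,0,-1,0],
    [0,0,0,-1,0],
    [0,0,0,-1,0],
    [0,0,0,-1,0],
    [0,0,0,-1,0],
    [0,0,0,-1,0],
    [0,0,0,-1,0],
    [0,0,0,-1,0],
    [0,0,0,-1,0],
    [0,0,0,-1,0],
    [0,0,0,-1,0]
  ]
}}

```text
time: 6.3
tool_pos: [0.6076, -0.0385, 0.1925]
ee_rot: [-0.0, -0.389, 0.921, -0.0]
force: [0.4, -0.3, -1.0]
grip_width: 0.085
gripper_force: 0.0
```

Call:
{"method": "step_arm", "body": {
  "motion": [
    [0,0,0.02,-1,0],
    [0,0,0.02,-1,0],
    [0,0,0.02,-0.2,0],
    [0,0,0.02,0,0],
    [0,0,0.02,0,0],
    [0,0,0.02,0,0],
    [0,0,0.02,0,0],
    [0,0,0.02,0,0],
    [0,0,0.0133,0,0],
    [0,0,0.0133,0,0],
    [0,0,0,0,0],
    [0,0,0,0,0]
  ]
}}

```text
time: 7.3
tool_pos: [0.6073, -0.0384, 0.0803]
ee_rot: [-0.0, -0.474, 0.881, 0.0]
force: [-0.9, -0.4, 0.6]
grip_width: 0.0854
gripper_force: 0.0
```

```bash
python3 - <<'E'
from cell import r,eyes
import cv2
s=r.read_state(); print({k:s[k] for k in("joint_positions","force","ft_torque","tool_pos","ee_rot")})
im=eyes.capture("side"); cv2.imwrite("pics/side1.png",cv2.resize(im[110:260,140:340,::-1],None,fx=4,fy=4,interpolation=cv2.INTER_CUBIC))
E
```

```text
{'joint_positions': array([-1.67299576e-01,  4.96553629e-01, -2.89551023e-02,  1.04596516e+00,
       -9.37354221e-05, -1.15418395e+00]), 'force': array([-0.93419435, -0.3712994 ,  0.5671112 ]), 'ft_torque': array([-0.05081787, -0.00701897,  0.02473366]), 'tool_pos': array([ 0.60728073, -0.03839334,  0.08034666]), 'ee_rot': array([-2.96244673e-04, -4.73660236e-01,  8.80707593e-01,  1.70908267e-04])}
```

View pics/side1.png

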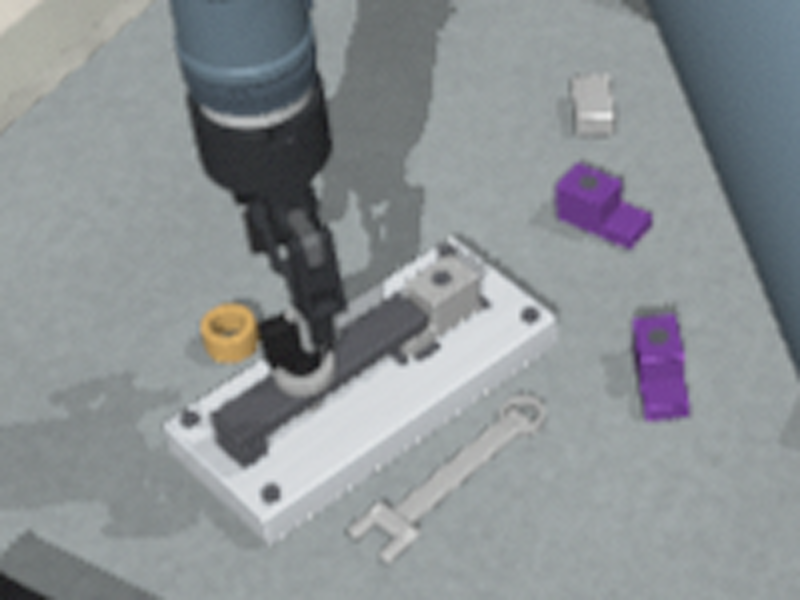

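Call:
{"method": "step_arm", "body": {
  "motion": [
    [0,0,0,0,120],
    [0,0,0,0,160],
    [0,0,0,0,180],
    [0,0,0,0,200],
    [0,0,0,0,220],
    [0,0,0,0,255],
    [0,0,0,0,255],
    [0,0,0,0,255]
  ]
}}

```text
time: 8.02
tool_pos: [0.6076, -0.0384, 0.0805]
ee_rot: [-0.0, -0.474, 0.881, -0.0]
force: [-0.8, 0.1, 0.2]
grip_width: -0.0003
gripper_force: 0.0
```

```bash
cat > st.py <<'E'
from cell import r
import numpy as np
s=r.read_state(); e=s["ee_rot"]
print("t",round(s["time"],2),"w",round(s["grip_width"],4),"gf",round(s["gripper_force"],1),"F",np.round(s["force"],2),"T",np.round(s["ft_torque"],3),"p",np.round(s["tool_pos"],4),"phi",round(np.degrees(2*np.arctan2(e[2],e[1]))%360,2),"q",np.round(s["joint_positions"],3))
E
python3 st.py
```

```text
t 8.02 w -0.0003 gf 0.0 F [-0.83  0.08  0.16] T [ 0.055  0.003 -0.078] p [ 0.6076 -0.0384  0.0805] phi 236.54 q [-0.167  0.496 -0.029  1.046 -0.    -1.154]
```

```bash
python3 - <<'E'
from cell import r,eyes
from h import *
a=eyes.capture("side"); b=eyes.capture("top")
A=cv2.resize(a[130:230,180:260,::-1],None,fx=5,fy=5,interpolation=cv2.INTER_CUBIC)
B=cv2.resize(b[90:190,230:310,::-1],None,fx=5,fy=5,interpolation=cv2.INTER_CUBIC)
cv2.imwrite("pics/c2.png",np.hstack([A,B]))
p=r.read_state()["tool_pos"]
print(proj(eyes.camera_info("side"),p),proj(eyes.camera_info("top"),p))
E
```

```text
[[215.53284867 198.01857457]] [[267.40235128 132.55115763]]
```

View pics/c2.png

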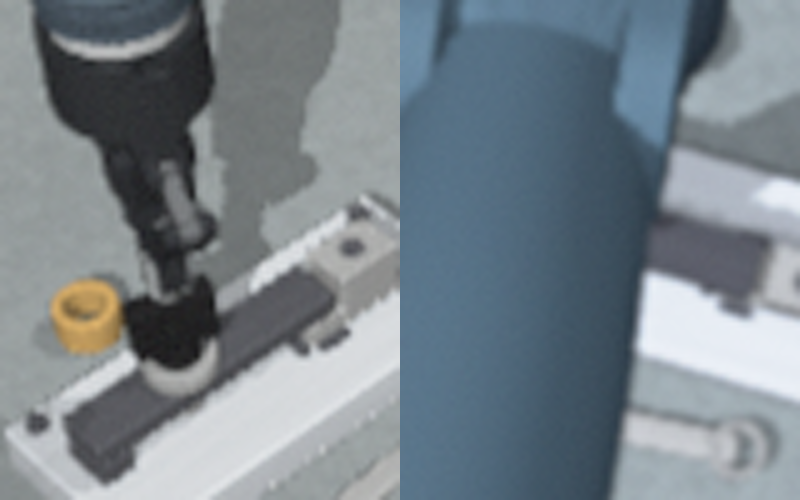

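```bash
python3 - <<'E'
from h import *
from cell import eyes,models
S=eyes.camera_info("side")
p=np.array([.6076,-.0384,0]); ph=np.radians(236.5)
X=np.array([np.cos(ph),np.sin(ph),0]);Y=np.array([np.sin(ph),-np.cos(ph),0])
for n,d in(("y",Y),("x",X)):
  for s in(-1,1):
    print("open",n,s,[((proj(S,p+s*d*.0425+[0,0,z])-[140,110])*4).round(0).tolist() for z in(.0935,.125)], "crop side1")
for z in (.0805,.0995,.113,.13,.16): print(z,((proj(S,p+[0,0,z])-[180,130])*5).round(0), "crop c2")
for t in("knob","knob_grip","bar_end","collar"): print(t,[(d['conf'],((np.array(d['uv'])-[180,130])*5).round()) for d in models.mark_of(t,"side")])
E
```

```text
open y -1 [[[276.0, 295.0]], [[269.0, 260.0]]] crop side1
open y 1 [[[324.0, 383.0]], [[318.0, 349.0]]] crop side1
open x -1 [[[235.0, 361.0]], [[227.0, 327.0]]] crop side1
open x 1 [[[362.0, 316.0]], [[357.0, 281.0]]] crop side1
0.0805 [[178. 340.]] crop c2
0.0995 [[173. 315.]] crop c2
0.113 [[169. 296.]] crop c2
0.13 [[165. 272.]] crop c2
0.16 [[157. 229.]] crop c2
knob [(0.81, array([187., 348.]))]
knob_grip [(0.55, array([165., 312.])), (0.52, array([367., 288.]))]
bar_end [(0.52, array([204., 264.])), (0.43, array([171., 374.]))]
collar [(0.88, array([177., 357.])), (0.73, array([210., 263.]))]
```

Call:
{"method": "step_arm", "body": {
  "motion": [
    [0,0,0,0.5,255],
    [0,0,0,0.5,255],
    [0,0,0,0.5,255],
    [0,0,0,0.5,255],
    [0,0,0,0,255],
    [0,0,0,0,255]
  ]
}}

```text
time: 8.82
tool_pos: [0.6076, -0.0384, 0.0805]
ee_rot: [-0.0, -0.396, 0.918, -0.0]
force: [0.4, 0.8, 0.4]
grip_width: -0.0002
gripper_force: 0.0
```

```bash
python3 st.py; python3 - <<'E'
from cell import r,eyes
from h import *
a=eyes.capture("side")
cv2.imwrite("pics/c3.png",cv2.resize(a[160:220,190:270,::-1],None,fx=10,fy=10,interpolation=cv2.INTER_CUBIC))
E
```

```text
t 8.82 w -0.0002 gf 0.0 F [0.43 0.83 0.43] T [-0.029 -0.03  -0.049] p [ 0.6076 -0.0384  0.0805] phi 226.61 q [-0.167  0.496 -0.029  1.046 -0.    -0.981]
```

View pics/c3.png

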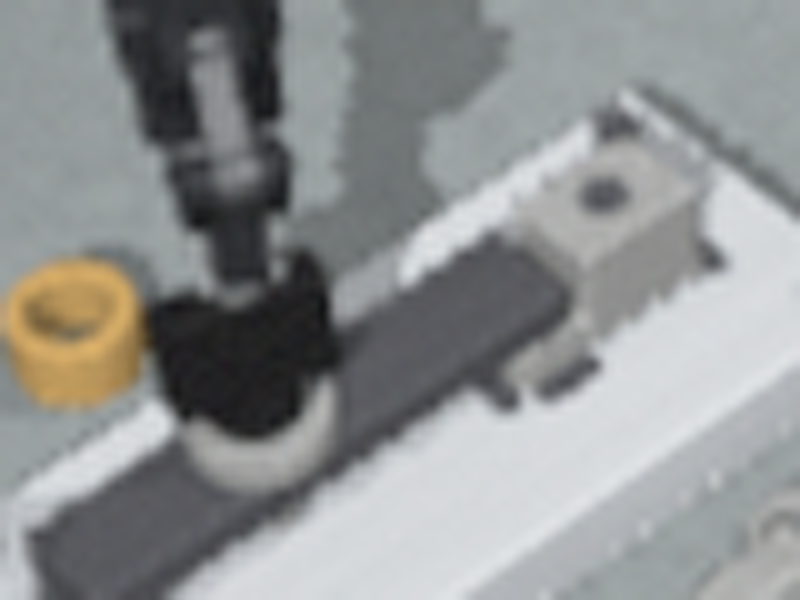

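```bash
python3 - <<'E'
from h import *
a=cv2.imread("pics/side0.png")[110:260,140:340]; a=cv2.resize(a,None,fx=4,fy=4,interpolation=cv2.INTER_CUBIC)
b=cv2.imread("pics/side1.png")
A,B=a[200:400,230:363],b[200:400,230:363]
D=cv2.absdiff(A,B).max(2); D=cv2.cvtColor(np.clip(D.astype(int)*4,0,255).astype(np.uint8),cv2.COLOR_GRAY2BGR)
g=lambda i:np.clip(i.astype(int)*2,0,255).astype(np.uint8)
cv2.imwrite("pics/cmp.png",cv2.resize(np.hstack([g(A),g(B),D]),None,fx=2,fy=2))
E
```

```text
(no output)
```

View pics/cmp.png

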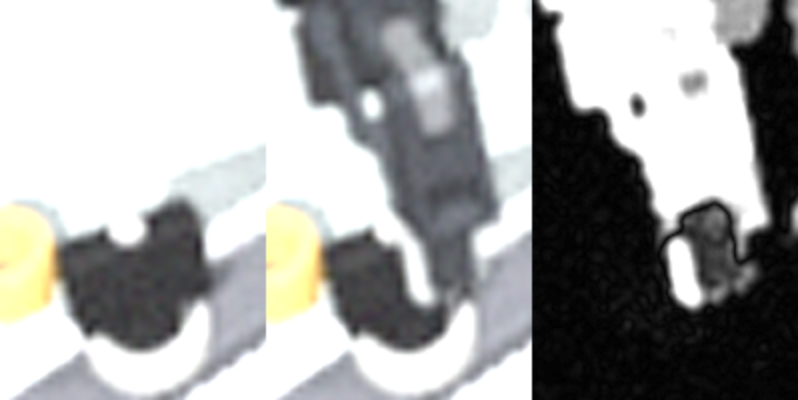

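Call:
{"method": "step_arm", "body": {
  "motion": [
    [0,0,-0.03,-1,0],
    [0,0,-0.03,-1,0],
    [0,0,0,0,0],
    [0,0,0,0,0],
    [0,0,0,0,0],
    [0,0,0,0,0],
    [0,0,0.02,0,0],
    [0,0,0.02,0,0],
    [0,0,0.02,0,0],
    [0,0,0.01,0,0],
    [0,0,0.01,0,0],
    [0,0,0.01,0,0],
    [0,0,0.01,0,0],
    [0,0,0,0,0]
  ]
}}

```text
time: 10.03
tool_pos: [0.6067, -0.0383, 0.0552]
ee_rot: [-0.001, -0.474, 0.881, 0.0]
force: [-0.5, 0.0, -0.1]
grip_width: 0.0854
gripper_force: 0.0
```

```bash
python3 st.py; python3 - <<'E'
from cell import r,eyes
from h import *
a=eyes.capture("side")[:,:,::-1]; o=cv2.imread("pics/side0.png")
g=lambda i:np.clip(cv2.resize(i[150:225,195:245],None,fx=8,fy=8,interpolation=cv2.INTER_CUBIC).astype(int)*2,0,255).astype(np.uint8)
cv2.imwrite("pics/c4.png",np.hstack([g(o),g(a)]))
E
```

```text
t 10.03 w 0.0854 gf 0.0 F [-0.46  0.03 -0.14] T [-0.     0.035  0.009] p [ 0.6067 -0.0383  0.0552] phi 236.54 q [-0.167  0.515 -0.068  0.99  -0.    -1.154]
```

View pics/c4.png

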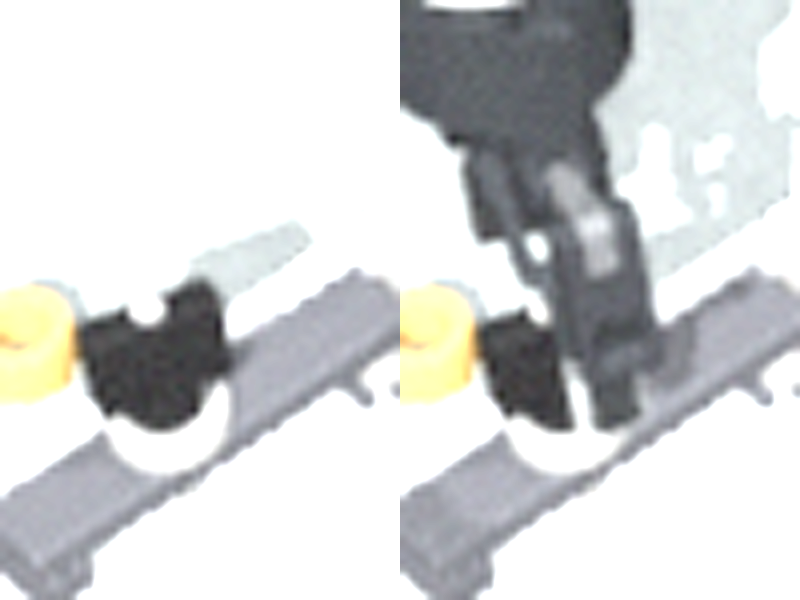

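Call:
{"method": "step_arm", "body": {
  "motion": [
    [0,0,0.004,0,0],
    [0,0,0.004,0,0],
    [0,0,0,0,0],
    [0,0,0,0,110],
    [0,0,0,0,130],
    [0,0,0,0,150],
    [0,0,0,0,165],
    [0,0,0,0,180],
    [0,0,0,0,195],
    [0,0,0,0,210],
    [0,0,0,0,225],
    [0,0,0,0,240]
  ]
}}

```text
time: 11.08
tool_pos: [0.6079, -0.0387, 0.052]
ee_rot: [0.0, -0.474, 0.881, -0.0]
force: [0.5, -1.0, 1.1]
grip_width: 0.0129
gripper_force: 61.5
```

```bash
python3 st.py
```

```text
t 11.08 w 0.0129 gf 61.5 F [ 0.55 -1.03  1.08] T [-0.152 -0.036  0.001] p [ 0.6079 -0.0387  0.052 ] phi 236.54 q [-0.167  0.517 -0.072  0.98  -0.    -1.154]
```

Call:
{"method": "step_arm", "body": {
  "motion": [
    [0,0,0,0.3,255],
    [0,0,0,0.3,255],
    [0,0,-0.0001,0.4,255],
    [0,0,-0.0001,0.4,255],
    [0,0,-0.0001,0.4,255],
    [0,0,-0.0001,0.4,255],
    [0,0,-0.0001,0.4,255],
    [0,0,-0.0001,0.4,255],
    [0,0,-0.0001,0.4,255],
    [0,0,-0.0001,0.4,255]
  ]
}}

```text
time: 11.92
tool_pos: [0.6075, -0.0383, 0.0525]
ee_rot: [0.0, -0.321, 0.947, 0.0]
force: [-1.3, 0.4, 1.2]
grip_width: 0.0127
gripper_force: 61.7
```

```bash
python3 st.py
```

```text
t 11.92 w 0.0127 gf 61.7 F [-1.31  0.4   1.16] T [0.057 0.135 0.124] p [ 0.6075 -0.0383  0.0525] phi 217.47 q [-0.167  0.517 -0.072  0.982  0.    -0.821]
```

Call:
{"method": "step_arm", "body": {
  "motion": [
    [0,0,-0.00017,0.6,255],
    [0,0,-0.00017,0.6,255],
    [0,0,-0.00017,0.6,255],
    [0,0,-0.00017,0.6,255],
    [0,0,-0.00017,0.6,255],
    [0,0,-0.00017,0.6,255],
    [0,0,-0.00017,0.6,255],
    [0,0,-0.00017,0.6,255],
    [0,0,-0.00017,0.6,255],
    [0,0,-0.00017,0.6,255],
    [0,0,-0.00017,0.6,255],
    [0,0,-0.00017,0.6,255],
    [0,0,-0.00017,0.6,255],
    [0,0,-0.00017,0.6,255],
    [0,0,-0.00017,0.6,255],
    [0,0,-0.00017,0.6,255]
  ]
}}

```text
time: 13.25
tool_pos: [0.6073, -0.0369, 0.0541]
ee_rot: [-0.0, 0.092, 0.996, 0.001]
force: [-1.2, 3.1, 2.4]
grip_width: 0.0131
gripper_force: 61.8
```

```bash
python3 st.py
```

```text
t 13.25 w 0.0131 gf 61.8 F [-1.21  3.07  2.45] T [0.731 0.172 0.128] p [ 0.6073 -0.0369  0.0541] phi 169.46 q [-0.166  0.515 -0.07   0.986  0.003  0.017]
```

Call:
{"method": "step_arm", "body": {
  "motion": [
    [0,0,-0.00017,0.6,255],
    [0,0,-0.00017,0.6,255],
    [0,0,-0.00017,0.6,255],
    [0,0,-0.00017,0.6,255],
    [0,0,-0.00017,0.6,255],
    [0,0,-0.00017,0.6,255],
    [0,0,-0.00017,0.6,255],
    [0,0,-0.00017,0.6,255],
    [0,0,-0.00017,0.6,255],
    [0,0,-0.00017,0.6,255],
    [0,0,-0.00017,0.6,255],
    [0,0,-0.00017,0.6,255],
    [0,0,-0.00017,0.6,255],
    [0,0,-0.00017,0.6,255]
  ]
}}

```text
time: 14.42
tool_pos: [0.6081, -0.0358, 0.0555]
ee_rot: [-0.0, 0.442, 0.897, 0.002]
force: [1.0, 5.0, 1.7]
grip_width: 0.0128
gripper_force: 61.5
```

```bash
python3 st.py
```

```text
t 14.42 w 0.0128 gf 61.5 F [0.97 4.97 1.69] T [ 1.166 -0.282  0.143] p [ 0.6081 -0.0358  0.0555] phi 127.5 q [-0.166  0.514 -0.068  0.988  0.005  0.75 ]
```

Call:
{"method": "step_arm", "body": {
  "motion": [
    [0,0,-0.00017,0.6,255],
    [0,0,-0.00017,0.6,255],
    [0,0,-0.00017,0.6,255],
    [0,0,-0.00017,0.6,255],
    [0,0,-0.00017,0.6,255],
    [0,0,-0.00017,0.6,255],
    [0,0,-0.00017,0.6,255],
    [0,0,0,0,255]
  ]
}}

```text
time: 15.08
tool_pos: [0.6086, -0.0356, 0.0562]
ee_rot: [-0.001, 0.598, 0.802, 0.003]
force: [1.6, 5.4, -0.3]
grip_width: 0.0127
gripper_force: 61.4
```

```bash
python3 st.py
```

```text
t 15.08 w 0.0127 gf 61.4 F [ 1.57  5.39 -0.31] T [ 1.355 -0.566  0.116] p [ 0.6086 -0.0356  0.0562] phi 106.56 q [-0.166  0.514 -0.066  0.989  0.006  1.116]
```

Call:
{"method": "step_arm", "body": {
  "motion": [
    [0,0,-0.00012,0.4,255],
    [0,0,-0.00012,0.4,255],
    [0,0,-0.00012,0.4,255],
    [0,0,0,0,255]
  ]
}}

```text
time: 15.42
tool_pos: [0.6088, -0.0356, 0.0563]
ee_rot: [-0.001, 0.639, 0.77, 0.003]
force: [2.2, 6.4, -1.5]
grip_width: 0.0131
gripper_force: 61.2
```

```bash
python3 st.py
```

```text
t 15.42 w 0.0131 gf 61.2 F [ 2.2   6.44 -1.49] T [ 1.319 -0.681  0.333] p [ 0.6088 -0.0356  0.0563] phi 100.62 q [-0.166  0.514 -0.066  0.989  0.006  1.22 ]
```

Call:
{"method": "step_arm", "body": {
  "motion": [
    [0,0,0,0.4,255],
    [0,0,0,0.4,255],
    [0,0,0,0,255],
    [0,0,0,0,255],
    [0,0,0,0,255]
  ]
}}

```text
time: 15.83
tool_pos: [0.6089, -0.0356, 0.0563]
ee_rot: [-0.001, 0.665, 0.747, 0.003]
force: [3.9, 6.2, -1.9]
grip_width: 0.013
gripper_force: 61.3
```

```bash
python3 st.py
```

```text
t 15.83 w 0.013 gf 61.3 F [ 3.9   6.25 -1.89] T [ 1.234 -0.705  0.435] p [ 0.6089 -0.0356  0.0563] phi 96.71 q [-0.166  0.514 -0.066  0.989  0.006  1.288]
```

Call:
{"method": "step_arm", "body": {
  "motion": [
    [0,0,0,-1,255],
    [0,0,0,-1,255],
    [0,0,0,0,0],
    [0,0,0,0,0],
    [0,0,0,0,0],
    [0,0,0,0,0],
    [0,0,-0.025,0,0],
    [0,0,-0.025,0,0],
    [0,0,-0.025,0,0],
    [0,0,-0.025,0,0],
    [0,0,-0.025,0,0],
    [0,0,0,1,255],
    [0,0,0,1,255],
    [0,0,0,1,255],
    [0,0,0,1,255],
    [0,0,0,1,255],
    [0,0,0,1,255],
    [0,0,0,0.5,255],
    [0,0,0,0,255],
    [0,0,0,0,255]
  ]
}}

```text
time: 17.5
tool_pos: [0.6074, -0.0386, 0.1312]
ee_rot: [0.0, 0.798, 0.602, -0.0]
force: [-0.3, -0.3, -0.2]
grip_width: 0.0001
gripper_force: 0.0
```

```bash
python3 st.py
```

```text
t 17.5 w 0.0001 gf 0.0 F [-0.34 -0.31 -0.17] T [ 0.064 -0.074 -0.008] p [ 0.6074 -0.0386  0.1312] phi 74.08 q [-0.168  0.468  0.06   1.163 -0.     1.681]
```

Call:
{"method": "step_arm", "body": {
  "motion": [
    [-0.0315,0,0,0,255],
    [-0.0315,0,0,0,255],
    [-0.0315,0,0,0,255],
    [-0.0315,0,0,0,255],
    [-0.0315,0,0,0,255],
    [-0.0315,0,0,0,255],
    [0,0,0.03,0,255],
    [0,0,0.03,0,255],
    [0,0,0.03,0,255],
    [0,0,0.025,0,255],
    [0,0,0.02,0,255],
    [0,0,0.01,0,255],
    [0,0,0,0,255]
  ]
}}

```text
time: 18.58
tool_pos: [0.575, -0.1471, 0.0426]
ee_rot: [-0.001, 0.798, 0.602, -0.001]
force: [-1.0, -0.3, 0.2]
grip_width: 0.0
gripper_force: 0.0
```

```bash
python3 st.py;python3 - <<'E'
from cell import eyes
from h import *
a=eyes.capture("side"); S=eyes.camera_info("side")
cv2.imwrite("pics/c5.png",cv2.resize(a[120:220,195:295,::-1],None,fx=6,fy=6,interpolation=cv2.INTER_CUBIC))
for z in(.03,.043,.064,.076):print(z,(proj(S,[.5765,-.1475,z])-[195,120])*6)
E
```

```text
t 18.58 w 0.0 gf 0.0 F [-1.01 -0.33  0.25] T [ 0.03   0.028 -0.007] p [ 0.575  -0.1471  0.0426] phi 74.06 q [-0.357  0.499 -0.129  0.946 -0.     1.492]
0.03 [[333.25082899 412.53949612]]
0.043 [[331.24708439 392.68078649]]
0.064 [[327.94406379 359.94521367]]
0.076 [[326.01888272 340.86513138]]
```

View pics/c5.png

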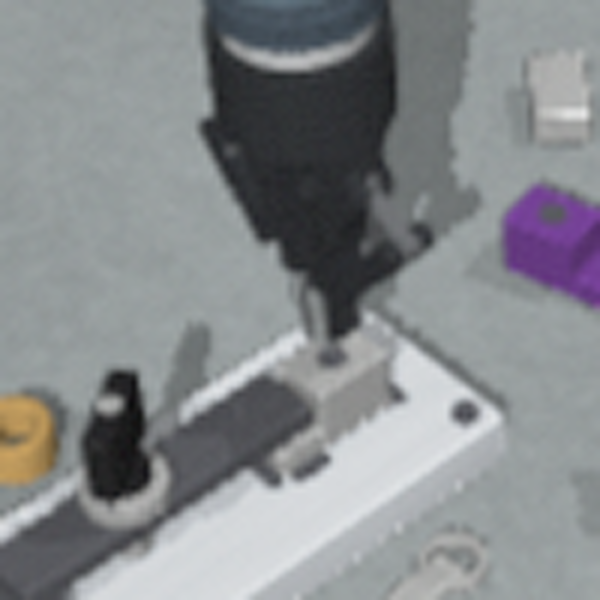

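The tips sit just above the block's hole at (330,355), which confirms the tool is about 33 mm higher than it reports. I'll touch the block's top (z = 64 mm) to get the exact offset.

Call:
{"method": "step_arm", "body": {
  "motion": [
    [0,0,0.005,0,255],
    [0,0,0.005,0,255],
    [0,0,0.0025,0,255],
    [0,0,0,0,255]
  ]
}}

```text
time: 18.97
tool_pos: [0.5765, -0.1475, 0.0368]
ee_rot: [0.0, 0.798, 0.602, 0.0]
force: [0.1, -0.6, 0.2]
grip_width: -0.0002
gripper_force: 0.0
```

Call:
{"method": "step_arm", "body": {
  "motion": [
    [0,0,0.002,0,255],
    [0,0,0.002,0,255],
    [0,0,0,0,255]
  ]
}}

```text
time: 19.22
tool_pos: [0.5763, -0.1475, 0.0342]
ee_rot: [0.0, 0.798, 0.602, -0.0]
force: [-0.2, -0.7, -1.0]
grip_width: 0.0001
gripper_force: 0.0
```

Call:
{"method": "step_arm", "body": {
  "motion": [
    [0,0,0.002,0,255],
    [0,0,0.001,0,255],
    [0,0,0,0,255]
  ]
}}

```text
time: 19.47
tool_pos: [0.5762, -0.1474, 0.0323]
ee_rot: [-0.0, 0.798, 0.602, -0.0]
force: [0.2, 1.0, 1.2]
grip_width: 0.0002
gripper_force: 0.0
```

Call:
{"method": "step_arm", "body": {
  "motion": [
    [0,0,0.002,0,255],
    [0,0,0.001,0,255],
    [0,0,0,0,255]
  ]
}}

```text
time: 19.72
tool_pos: [0.5762, -0.1474, 0.0305]
ee_rot: [-0.0, 0.798, 0.602, -0.0]
force: [0.7, -0.6, 0.1]
grip_width: 0.0002
gripper_force: 0.0
```

Call:
{"method": "step_arm", "body": {
  "motion": [
    [0,0,0.002,0,255],
    [0,0,0.001,0,255],
    [0,0,0,0,255]
  ]
}}

```text
time: 19.97
tool_pos: [0.5762, -0.1474, 0.0287]
ee_rot: [-0.0, 0.798, 0.602, -0.0]
force: [0.3, -0.3, 0.2]
grip_width: -0.0
gripper_force: 0.0
```

Call:
{"method": "step_arm", "body": {
  "motion": [
    [0,0,0.002,0,255],
    [0,0,0.001,0,255],
    [0,0,0,0,255]
  ]
}}

```text
time: 20.22
tool_pos: [0.5763, -0.1474, 0.0269]
ee_rot: [-0.0, 0.798, 0.602, -0.0]
force: [-0.3, -0.0, -1.0]
grip_width: -0.0003
gripper_force: 0.0
```

Call:
{"method": "step_arm", "body": {
  "motion": [
    [0,0,0.002,0,255],
    [0,0,0.001,0,255],
    [0,0,0,0,255]
  ]
}}

```text
time: 20.47
tool_pos: [0.5764, -0.1475, 0.0253]
ee_rot: [0.0, 0.798, 0.602, 0.0]
force: [-0.6, -0.0, 0.7]
grip_width: -0.0
gripper_force: 0.0
```

Call:
{"method": "step_arm", "body": {
  "motion": [
    [0,0,0.002,0,255],
    [0,0,0.001,0,255],
    [0,0,0,0,255]
  ]
}}

```text
time: 20.72
tool_pos: [0.5765, -0.1475, 0.0252]
ee_rot: [0.0, 0.798, 0.602, 0.0]
force: [-5.0, 0.9, 10.9]
grip_width: -0.0002
gripper_force: 5.6
```

Call:
{"method": "step_arm", "body": {
  "motion": [
    [0,0,-0.01,0,255],
    [0,0,0,0,80],
    [0,0,0,0,80],
    [0,0,0,0,80],
    [0,0,0,0,80],
    [0,0,0,0,80]
  ]
}}

```text
time: 21.22
tool_pos: [0.5761, -0.1474, 0.0291]
ee_rot: [-0.0, 0.798, 0.602, -0.0]
force: [0.3, -0.6, 0.3]
grip_width: 0.0581
gripper_force: 0.0
```

Call:
{"method": "step_arm", "body": {
  "motion": [
    [0,0,0.01,0,80],
    [0,0,0.01,0,80],
    [0,0,0.01,0,80],
    [0,0,0.01,0,80],
    [0,0,0.005,0,80],
    [0,0,0.005,0,80],
    [0,0,0,0,80]
  ]
}}

```text
time: 21.8
tool_pos: [0.5757, -0.1473, -0.0014]
ee_rot: [-0.001, 0.798, 0.602, -0.0]
force: [0.2, 0.1, 0.8]
grip_width: 0.0586
gripper_force: 0.0
```

Call:
{"method": "step_arm", "body": {
  "motion": [
    [0,0,0.002,0,100],
    [0,0,0,0,120],
    [0,0,0,0,135],
    [0,0,0,0,150],
    [0,0,0,0,160],
    [0,0,0,0,175],
    [0,0,0,0,200],
    [0,0,0,0,255],
    [0,0,0,0,255]
  ]
}}

```text
time: 22.55
tool_pos: [0.5768, -0.1477, -0.0012]
ee_rot: [0.0, 0.798, 0.602, 0.0]
force: [-0.4, -0.5, 4.1]
grip_width: 0.0292
gripper_force: 60.7
```

```bash
python3 st.py
```

```text
t 22.55 w 0.0292 gf 60.7 F [-0.44 -0.53  4.07] T [ 0.008  0.129 -0.048] p [ 0.5768 -0.1477 -0.0012] phi 74.04 q [-0.357  0.541 -0.185  0.844 -0.     1.492]
```

Call:
{"method": "step_arm", "body": {
  "motion": [
    [0,0,-0.003,0,255],
    [0,0,-0.003,0,255],
    [0,0,-0.0025,0,255],
    [0,0,0,0,255],
    [0,0,0,0,255]
  ]
}}

```text
time: 22.97
tool_pos: [0.5759, -0.1473, 0.003]
ee_rot: [-0.0, 0.798, 0.602, -0.0]
force: [0.6, 0.2, -4.7]
grip_width: 0.0291
gripper_force: 59.7
```

```bash
python3 st.py
```

```text
t 22.97 w 0.0291 gf 59.7 F [ 0.62  0.21 -4.71] T [-0.025 -0.008  0.058] p [ 0.5759 -0.1473  0.003 ] phi 74.04 q [-0.357  0.536 -0.18   0.855 -0.     1.492]
```

Call:
{"method": "step_arm", "body": {
  "motion": [
    [-0.006,0,0,0,255],
    [-0.008,0,0,0,255],
    [-0.008,0,0,0,255],
    [0,0,0,0,255]
  ]
}}

```text
time: 23.3
tool_pos: [0.5724, -0.1614, 0.0033]
ee_rot: [0.0, 0.799, 0.602, -0.0]
force: [0.1, -0.3, -3.9]
grip_width: 0.0287
gripper_force: 59.7
```

```bash
python3 st.py
```

```text
t 23.3 w 0.0287 gf 59.7 F [ 0.11 -0.32 -3.94] T [-0.024  0.015 -0.027] p [ 0.5724 -0.1614  0.0033] phi 73.97 q [-3.81e-01  5.36e-01 -1.80e-01  8.55e-01 -1.00e-03  1.47e+00]
```

Call:
{"method": "step_arm", "body": {
  "motion": [
    [-0.012,0,0,0,255],
    [-0.016,0,0,0,255],
    [-0.016,0,0,0,255],
    [0,0,0,0,255],
    [0,0,0,0,255],
    [0,0,0,0,255],
    [0,0,-0.01,0,255],
    [0,0,-0.02,0,255],
    [0,0,-0.03,0,255],
    [0,0,-0.03,0,255],
    [0,0,-0.03,0,255],
    [0,0,-0.03,0,255],
    [0,0,-0.03,0,255],
    [0,0,-0.02,0,255],
    [0,0,0,0,255]
  ]
}}

```text
time: 24.55
tool_pos: [0.5678, -0.186, 0.1272]
ee_rot: [0.003, 0.798, 0.602, 0.002]
force: [1.3, 0.3, -3.3]
grip_width: 0.0288
gripper_force: 60.0
```

```bash
python3 st.py; python3 - <<'E'
from cell import r,eyes
from h import *
a=eyes.capture("side"); b=eyes.capture("top")
A=cv2.resize(a[100:250,170:320,::-1],(400,400),interpolation=cv2.INTER_CUBIC)
B=cv2.resize(b[80:280,100:300,::-1],(400,400),interpolation=cv2.INTER_CUBIC)
cv2.imwrite("pics/c6.png",np.hstack([A,B]))
E
```

```text
t 24.55 w 0.0288 gf 60.0 F [ 1.28  0.26 -3.3 ] T [-0.029 -0.058  0.01 ] p [ 0.5678 -0.186   0.1272] phi 74.09 q [-0.423  0.441  0.007  1.131  0.     1.426]
```

View pics/c6.png

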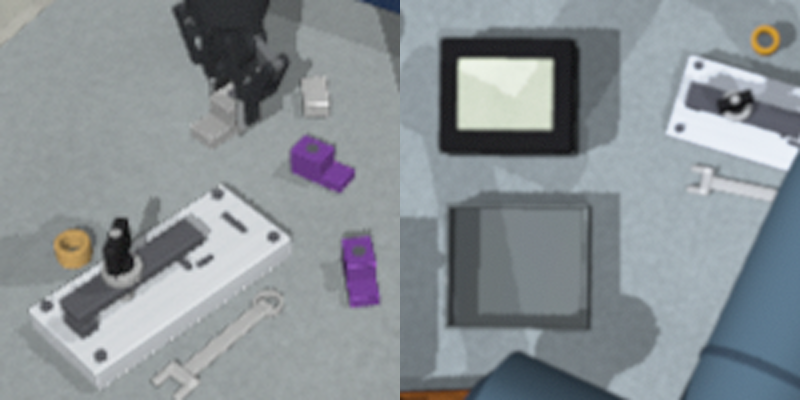

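Call:
{"method": "step_arm", "body": {
  "motion": [
    [0.0296,-0.0227,0,0,255],
    [0.0296,-0.0227,0,0,255],
    [0.0296,-0.0227,0,0,255],
    [0.0296,-0.0227,0,0,255],
    [0.0296,-0.0227,0,0,255],
    [0.0296,-0.0227,0,0,255],
    [0.0296,-0.0227,0,0,255],
    [0.0296,-0.0227,0,0,255],
    [0.0296,-0.0227,0,0,255],
    [0.0296,-0.0227,0,0,255],
    [0.0296,-0.0227,0,0,255],
    [0.0296,-0.0227,0,0,255],
    [0.0296,-0.0227,0,0,255],
    [0.0296,-0.0227,0,0,255],
    [0.0296,-0.0227,0,0,255],
    [0.0296,-0.0227,0,0,255],
    [0.0296,-0.0227,0,0,255],
    [0.0296,-0.0227,0,0,255],
    [0.0296,-0.0227,0,0,255],
    [0.0296,-0.0227,0,0,255]
  ]
}}

```text
time: 26.32
tool_pos: [0.3994, 0.2314, 0.1221]
ee_rot: [-0.0, 0.798, 0.602, -0.001]
force: [0.6, -0.5, -3.9]
grip_width: 0.0287
gripper_force: 60.2
```

Call:
{"method": "step_arm", "body": {
  "motion": [
    [0,0,0,0,255],
    [0,0,0,0,255],
    [0,0,0.03,0,255],
    [0,0,0.03,0,255],
    [0,0,0.03,0,255],
    [0,0,0.03,0,255],
    [0,0,0.03,0,255],
    [0,0,0.03,0,255],
    [0,0,0.02,0,255],
    [0,0,0.01,0,255],
    [0,0,0.01,0,255],
    [0,0,0,0,255]
  ]
}}

```text
time: 27.32
tool_pos: [0.4006, 0.2301, -0.0096]
ee_rot: [-0.0, 0.799, 0.602, -0.001]
force: [-0.1, -1.3, -3.7]
grip_width: 0.0293
gripper_force: 60.3
```

```bash
python3 st.py
```

```text
t 27.32 w 0.0293 gf 60.3 F [-0.06 -1.31 -3.72] T [-0.034  0.071  0.023] p [ 0.4006  0.2301 -0.0096] phi 73.99 q [ 0.384  0.329 -0.563  0.681 -0.     2.234]
```

Expected touchdown is at a reported z of about -0.0265, so I'll lower gently.

Call:
{"method": "step_arm", "body": {
  "motion": [
    [0,0,0.006,0,255],
    [0,0,0.006,0,255],
    [0,0,0.006,0,255],
    [0,0,0.003,0,255],
    [0,0,0,0,255]
  ]
}}

```text
time: 27.73
tool_pos: [0.401, 0.2308, -0.0215]
ee_rot: [0.0, 0.798, 0.602, -0.0]
force: [-0.1, 1.2, -4.7]
grip_width: 0.029
gripper_force: 60.3
```

Call:
{"method": "step_arm", "body": {
  "motion": [
    [0,0,0.002,0,255],
    [0,0,0.002,0,255],
    [0,0,0,0,255],
    [0,0,0,0,255]
  ]
}}

```text
time: 28.07
tool_pos: [0.4013, 0.2309, -0.0236]
ee_rot: [0.0, 0.798, 0.602, 0.0]
force: [-0.7, 0.7, -4.2]
grip_width: 0.029
gripper_force: 60.3
```

```bash
python3 st.py
```

```text
t 28.07 w 0.029 gf 60.3 F [-0.66  0.72 -4.17] T [-0.034 -0.018 -0.02 ] p [ 0.4013  0.2309 -0.0236] phi 74.05 q [ 0.385  0.349 -0.579  0.643 -0.     2.234]
```

Call:
{"method": "step_arm", "body": {
  "motion": [
    [0,0,0.002,0,255],
    [0,0,0.002,0,255],
    [0,0,0,0,255],
    [0,0,0,0,255]
  ]
}}

```text
time: 28.4
tool_pos: [0.4012, 0.2308, -0.0261]
ee_rot: [0.0, 0.798, 0.602, -0.0]
force: [0.5, -0.7, -4.5]
grip_width: 0.0289
gripper_force: 60.5
```

Call:
{"method": "step_arm", "body": {
  "motion": [
    [0,0,0.001,0,255],
    [0,0,0.001,0,255],
    [0,0,0,0,255]
  ]
}}

```text
time: 28.65
tool_pos: [0.4013, 0.2309, -0.0262]
ee_rot: [0.0, 0.798, 0.602, 0.0]
force: [-5.0, -2.5, 7.4]
grip_width: 0.0286
gripper_force: 62.0
```

Call:
{"method": "step_arm", "body": {
  "motion": [
    [0,0,-0.0012,0,255],
    [0,0,0,0,255],
    [0,0,0,0,140],
    [0,0,0,0,110],
    [0,0,0,0,90],
    [0,0,0,0,90],
    [0,0,0,0,90],
    [0,0,-0.01,0,90],
    [0,0,-0.03,0,90],
    [0,0,-0.04,0,90],
    [0,0,-0.04,0,90],
    [0,0,-0.04,0,90],
    [0,0,-0.04,0,90],
    [0,0,-0.04,0,90],
    [0,0,0,0,90],
    [0,0,0,0,90]
  ]
}}

```text
time: 29.98
tool_pos: [0.4028, 0.2315, 0.1192]
ee_rot: [0.001, 0.798, 0.602, 0.002]
force: [-0.2, -0.3, -0.2]
grip_width: 0.0549
gripper_force: 0.0
```

```bash
python3 st.py; python3 - <<'E'
from cell import r,eyes
from h import *
a=eyes.capture("side")
cv2.imwrite("pics/c7.png",cv2.resize(a[150:420,100:380,::-1],None,fx=2,fy=2,interpolation=cv2.INTER_CUBIC))
E
```

```text
t 29.98 w 0.0549 gf 0.0 F [-0.16 -0.32 -0.22] T [-0.006  0.065  0.046] p [0.4028 0.2315 0.1192] phi 74.05 q [ 0.385  0.191 -0.368  1.008 -0.     2.234]
```

View pics/c7.png

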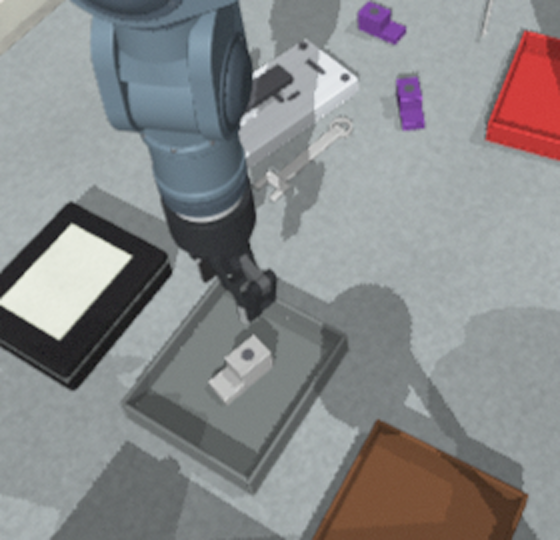

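The part is standing upright on the tray floor with its block at (248,355). The gripper is clear of it, so I'm handing the job in.

```bash
python3 -c "
from cell import r
print(r.job_done())"
```

```text
the job is handed in; nothing more can be done
None
```

I turned the knob clockwise until it bore firmly on its stop (about 0.43 N m). The part is now upright and released in the grey tray, and the job was handed in at about 30 s; the hand-in gave no verdict.

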